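# Charge the manifold and sniff the green outlet for leaks

### The job

Charge the gas manifold with tracer gas: press its red-knobbed spring lever down to its stop, keep it there for about a second, then let it spring all the way back up. Then draw the handheld leak detector out of its holster, turn it level and hold its nozzle pointing straight at the front of the cap on the outlet with the green hand knob, the white tip about a centimetre off the cap and not touching it. Finish still holding the detector there, steady in the gripper, and leave everything else on the bench where it is.

Things in the scene. Friction and masses are not known exactly. Their poses are not given: they have to be found in the camera images.
- detector: orange and black leak detector, 0.22 kg: handle a box 113 mm long (x -48 to 65), 36 mm wide (y), 28 mm thick (z), display on +z, then a straight thin nozzle along +x. Origin on the handle's axis, within 10 mm of the centre of mass. Stored in the holster: nozzle away from the robot, 50 degrees below level, display up, x = -48 to 17 mm of the handle standing out of the pocket
- nozzle_tip (a point): end of the detector's white nozzle tip (11 mm diameter), 165 mm along x from the detector's origin; cone, then 8 mm steel tube from x = 65 mm on. The tip moves rigidly with the handle
- holster: dark stand bolted down, base 170 x 100 mm, with a sloping black pocket (49 mm wide outside) round the front 48 mm of the handle, 2 mm play at each side. Draw the detector backwards along its x axis: 50 mm frees the handle, 150 mm the nozzle too. Origin underside; x as the nozzle points, level; the stored detector's origin is at x -51, z 152 mm. May swap sides with the console
- manifold: aluminium frame 660 mm long (y) with a cross bar, top 170 mm above the bench, that carries a header tube, the lever valve (y = -210 mm), three outlets and a round black gauge (y = +270 mm, top 322 mm high). Origin on the bench under the middle of the bar; x level, away from the robot; z up
- lever (a joint): spring-return lever of the charging valve, rad: 0 at rest (pointing at the robot, 35 degrees above level), grows as the knob goes down, stop at 0.75 (8 degrees below level). It swings in an upright plane along the manifold's x. Takes about 3 N at the knob to start, 8 N at the stop; springs back in about half a second when let go
- lever_knob (a point): centre of the red ball knob (30 mm diameter) at the lever's end, 115 mm from the hinge; free from above
- lever_hinge (a point): the lever's hinge axis (level, parallel to the manifold's y), 228 mm above the bench
- outlet_green: outlet valve with a round green hand knob on top (74 mm above the origin), fixed on the manifold's bar: steel block 42 x 36 x 44 mm, port closed by a round steel cap sticking out towards the robot. Origin: centre of the block's underside; x level, from the cap into the block, away from the robot; z up. The three outlets stand 120 mm apart, in any order
- cap_green (a point): centre of the flat front face of the cap (26 mm diameter, 19 mm long) on the green-knob outlet, 62 mm in front of and 22 mm above that block's origin
- outlet_blue: outlet valve with a round blue hand knob on top (74 mm above the origin), fixed on the manifold's bar: steel block 42 x 36 x 44 mm, port closed by a round steel cap sticking out towards the robot. Origin: centre of the block's underside; x level, from the cap into the block, away from the robot; z up. The three outlets stand 120 mm apart, in any order
- cap_blue (a point): centre of the flat front face of the cap (26 mm diameter, 19 mm long) on the blue-knob outlet, 62 mm in front of and 22 mm above that block's origin
- outlet_yellow: outlet valve with a round yellow hand knob on top (74 mm above the origin), fixed on the manifold's bar: steel block 42 x 36 x 44 mm, port closed by a round steel cap sticking out towards the robot. Origin: centre of the block's underside; x level, from the cap into the block, away from the robot; z up. The three outlets stand 120 mm apart, in any order
- cap_yellow (a point): centre of the flat front face of the cap (26 mm diameter, 19 mm long) on the yellow-knob outlet, 62 mm in front of and 22 mm above that block's origin
- console: black sloping timing console, 130 x 150 x 70 mm, fixed; origin underside centre. Leave alone
- wrench: steel wrench, 190 mm, lying loose; origin underside centre. Leave alone
- screwdriver: blue-handled screwdriver, 190 mm, lying loose; origin underside centre. Leave alone
- tape: white roll of sealing tape, 54 mm diameter, 13 mm high, lying loose; origin underside centre. Leave alone
- bottle: white bottle, 58 mm diameter, 150 mm high, standing loose; origin underside centre. Leave alone
- tray: blue tray of spare fittings, 120 x 160 x 35 mm, loose; origin underside centre. Leave alone
- spare_gauge: spare dial gauge on its back, 72 mm diameter, 30 mm high, loose; origin underside centre. Leave alone

How it is judged:
By the outcome, as a careful person would: the job done as asked, in the order asked, and still so for the second after the job is handed in, while the arm keeps its last pose, push and grip.
It also fails if it takes over 58 s, if anything falls off the work surface, if the arm or the gripper's body presses on something with over 40 N, if the wrist force passes 120 N, or if a joint passes its speed limit or range.

### The arm

A 6-joint arm with a two-finger parallel gripper is mounted at the origin on the work surface. World frame = base frame: x ahead of the robot, y to its left, z up, the work surface at z = 0. Lengths are in m, angles in degrees, forces in N, time in s.
With the tool pointing down it reaches from about 0.4 to 0.825 m from the base axis. Payload 7 kg.
Tool frame: the origin (TCP) lies at the very end of the fingers, on their centre line; the grasp point (between the pads) lies 19 mm behind it (ctrl.pinch_z is the distance from the TCP to the grasp point, in m); z points along the fingers, x is the direction in which the jaws open and shut, and the axes are right-handed (so a half turn about z gives the same grasp; the last joint's range is limited). The gripper opens to 88 mm and grips with 3 to 60 N. Pads are 19 mm wide; open, the fingers measure 130 mm over their backs; the gripper's body (78 mm by 193 mm) begins 47 mm behind the grasp point.
Start: joints at [-57.061, 20.546, 0.682, 0, -70.136, -16.507], TCP at [0.191, -0.647, 0.227] pointing down, gripper open.
Joint ranges: [-176.03, 176.03], [-82.01, 121.73], [-58.28, 71.71], [-173.87, 95.51], [-174.79, -0.11], [-173.66, 173.66]. Speed limits (degrees/s): [136.94, 136.94, 172.46, 180, 180, 180].

### API

Orientations are given as [roll, pitch, yaw] about the fixed x, y, z axes, in that order (R = Rz(yaw) Ry(pitch) Rx(roll)).
In Python, from plant import ctrl gives the robot as it stands.
- The arm moves only by the tool carry_out, never from a script. Its argument "increments" is a list of rows, each a list of 7 numbers: the turn, a rotation vector about the world's x, y, z in degrees, then the shift along the world's x, y, z in mm, then the closure, from 0 (fully open) to 1 (shut). In form: [[ax, ay, az, dx, dy, dz, grip], ...]. A call has 1 to 20 rows; each row is the pose to reach, as a shift and turn from the pose commanded when the call began; what a row does not reach only later rows make up. A row lasts 1/8 s, in which the tool goes at most 62.5 mm and 10.7 degrees, less where a joint would pass 70% of its speed; a pose out of reach is approached as far as the arm can. A call with a gripper value outside its range is refused whole. The fingers move at their own pace and stop on an object; the grip force is fixed at half the most. Time passes only in rows, so rows that repeat a pose let the fingers close. It gives the time, the measured TCP pose, the force and the opening at its end, in the units of the state.
- ctrl.get_obs(): the state, without advancing time (a new reading comes with each control period).
- ctrl.snapshot(name): name is "side" or "top"; returns a dict with "pixels" (384x512x3 uint8, blue, green, red), "intrinsics" (3x3 intrinsics, pixels), "dist" ([k1, k2, p1, p2, k3] as OpenCV has them; the pictures are not rectified), "rvec" (rotation vector, rad) and "tvec" (3), from world to camera coordinates, as OpenCV has them. Camera axes: x right, y down, z forward; pixel columns grow to the right and rows downward; lengths in m; the calibration is good to about 2 mm. A picture is of the moment at which its call begins. There is no depth.
- ctrl.close_job(): hands the job in, once; it reports no verdict.
Trained networks look in a picture, given as the dict that the camera call returned (one of the last four; its "shot" number tells which), for a name from the list of things; names that differ only in an ending like _2 or _b are one class to them, and where a whole thing is asked for, a point or a joint stands for the part that bears it (a point fixed in the world has none). Each returns a list of dicts, best first, with "confidence" (0 to 1); they miss things now and then, are a little off and sometimes report something else, mostly with a low value. They report only what shows in the picture. A call takes as long as a camera call.
- ctrl.search_frame(picture, label): "centre" ([x, y, z] in m, in world coordinates, good to about 4 mm: the middle of the surface that is visible of it).
- ctrl.outline_of(picture, label): "pixels" (384x512 bool, what is visible of it).
The state is a dict: "clock": time; "joint_pos": joint angles; "qvel": joint speeds; "tau": joint torques, N m; "tool_pos": TCP position; "orientation": TCP orientation; "force": force on the tool from outside, world axes, zero at the start; "moment": the same for the moment, N m; "opening": finger opening in m.
Only numpy, scipy, OpenCV 4.12 (cv2) and the standard library are available. Lean on these libraries where they do the work, as an engineer would, in place of code of your own. Each camera call takes 0.05 s, during which the arm holds its last target. There are 200 camera calls.

## Working session

There is one attempt and no reset: what is moved stays moved. The work goes in short steps, Python scripts to look and compute and a tool call to move; the robot and the scene stay as the last step left them, time stands still between calls to the robot, and variables do not carry over. Pictures are saved under pics/ and viewed, about 8 in all and at most 12, crops included, and the job is handed in when it is done.

Besides the shell and the picture viewer there is one more tool, called after "Call:" by a JSON object that holds its "method" and its "body". carry_out: Moves the arm, as the interface text tells. Its arguments: {"type":"object","properties":{"increments":{"type":"array"}},"required":["increments"]}

```bash
mkdir -p pics; ls
python3 - <<'E'
from plant import ctrl
import cv2,numpy as np
print(ctrl.get_obs(), ctrl.pinch_z)
for n in ["side","top"]:
    p=ctrl.snapshot(n); cv2.imwrite(f"pics/{n}0.png",p["pixels"])
    R=cv2.Rodrigues(np.array(p["rvec"]))[0]; print(n,"cam",(-R.T@np.array(p["tvec"]).ravel()).round(3))
    for l in ["detector","holster","manifold","lever","lever_knob","lever_hinge","outlet_green","cap_green","cap_blue","cap_yellow","outlet_blue","outlet_yellow","nozzle_tip","console","bottle","tray"]:
        try:
            r=ctrl.search_frame(p,l)
            print(l,[(np.round(d["centre"],4).tolist(),round(d["confidence"],2)) for d in r[:2]])
        except Exception as e: print(l,e)
E
```

```text
pics
{'clock': 0.0, 'joint_pos': array([-5.70602932e+01,  2.05920247e+01,  6.35067021e-01, -2.20542176e-02,
       -7.01351184e+01, -1.65061106e+01]), 'qvel': array([ 0.01759526, -0.00616228, -0.00679388, -0.14655127, -0.03985207,
        0.06608497]), 'tau': array([-6.73203385e-05, -5.82708943e+01,  2.93057066e+01,  6.99751899e+00,
        6.88341490e-03, -2.40185618e-04]), 'tool_pos': array([ 0.19080456, -0.64697115,  0.22561977]), 'orientation': array([-1.79993715e+02, -9.41725623e-02,  1.06426080e+02]), 'force': array([-0.92604673, -0.30240816,  0.35963366]), 'moment': array([-0.05289484, -0.04513291, -0.0083596 ]), 'opening': 0.08780347133323983} 0.0188
side cam [0.299 0.994 1.03 ]
detector [([0.4315, 0.2624, 0.1658], 0.62), ([0.7072, 0.2416, 0.1699], 0.51)]
holster [([0.4722, 0.2657, 0.0067], 0.83), ([0.7029, 0.1391, 0.2086], 0.26)]
manifold [([0.7044, 0.2412, 0.1695], 0.75)]
lever [([0.6317, -0.2275, 0.2774], 0.59)]
lever_knob [([0.6291, -0.2273, 0.2792], 0.5), ([0.569, 0.0043, 0.0043], 0.41)]
lever_hinge [([0.6983, 0.2384, 0.1694], 0.57)]
outlet_green [([0.7035, 0.0166, 0.209
[... 555 characters left out ...]
], 0.64)]
lever [([0.6319, -0.2276, 0.2817], 0.57)]
lever_knob [([0.6321, -0.2281, 0.2819], 0.52), ([0.3495, 0.0686, 0.0203], 0.32)]
lever_hinge [([0.7021, 0.026, 0.1681], 0.92), ([0.4874, 0.2343, 0.0107], 0.18)]
outlet_green [([0.6976, 0.0032, 0.2169], 0.64)]
cap_green [([0.6972, 0.0014, 0.2162], 0.43)]
cap_blue [([0.6932, -0.1138, 0.2135], 0.59)]
cap_yellow [([0.7031, 0.1241, 0.2136], 0.56)]
outlet_blue [([0.6946, -0.1124, 0.2125], 0.47), ([0.7018, 0.1274, 0.2146], 0.36)]
outlet_yellow [([0.7005, 0.1213, 0.2131], 0.6), ([0.7039, 0.0315, 0.1684], 0.52)]
nozzle_tip [([0.4287, 0.2492, 0.1728], 0.71)]
console [([0.4691, -0.2642, 0.0472], 0.82)]
bottle []
tray [([0.4134, -0.5108, 0.006], 0.66)]
```

Run:
```python
import cv2
for n in ["side","top"]:
    cv2.imwrite(f"pics/{n}0b.png",cv2.resize(cv2.imread(f"pics/{n}0.png"),(800,600),interpolation=cv2.INTER_CUBIC))
```

```text
(no output)
```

View pics/side0b.png

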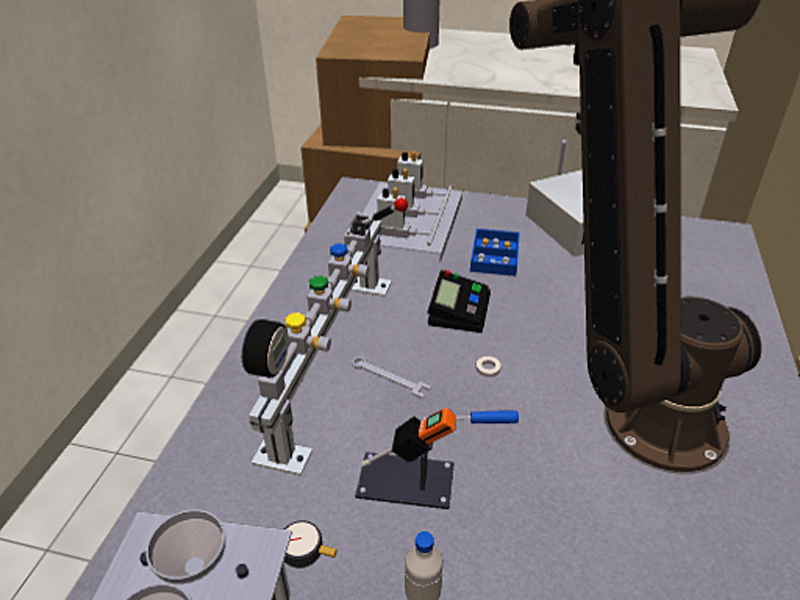

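View pics/top0b.png

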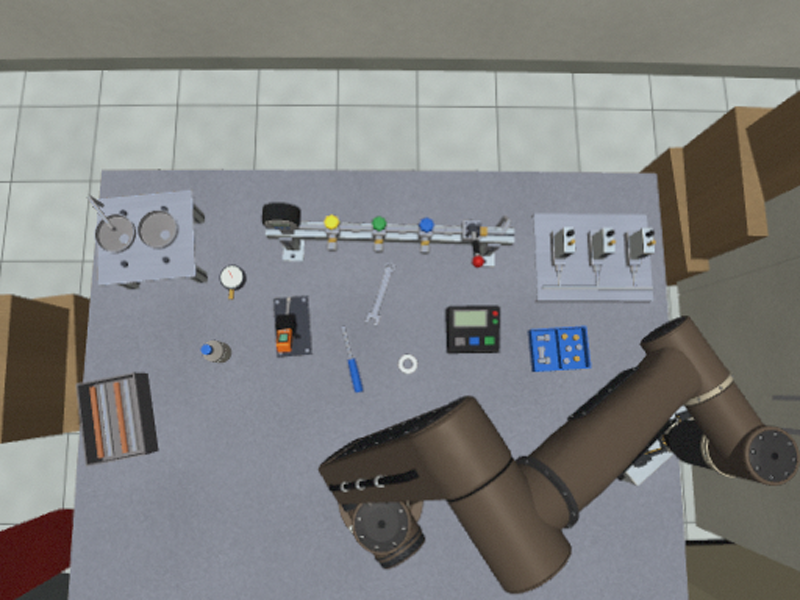

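```bash
cat > h.py <<'E'
import cv2,numpy as np
def P(p): return np.array(p["intrinsics"]),np.array(p["dist"]),np.array(p["rvec"],float),np.array(p["tvec"],float)
def proj(p,X):
    K,d,r,t=P(p); return cv2.projectPoints(np.atleast_2d(np.array(X,float)),r,t,K,d)[0].reshape(-1,2)
def ray(p,uv):
    K,d,r,t=P(p); R=cv2.Rodrigues(r)[0]
    q=cv2.undistortPoints(np.array([[uv]],float),K,d).ravel(); v=R.T@np.array([q[0],q[1],1.]); return -R.T@t.ravel(),v/np.linalg.norm(v)
def tri(ps,uvs):
    A=np.zeros((3,3));b=np.zeros(3);L=[]
    for p,uv in zip(ps,uvs):
        c,v=ray(p,uv);M=np.eye(3)-np.outer(v,v);A+=M;b+=M@c;L.append((c,M))
    X=np.linalg.solve(A,b); return X,max(np.linalg.norm(M@(X-c)) for c,M in L)
def plane(p,uv,z):
    c,v=ray(p,uv); return c+v*(z-c[2])/v[2]
HSV={"green":((50,120,50),(75,255,255)),"blue":((105,140,60),(125,255,255)),"yellow":((23,140,90),(33,255,255)),"red":((0,170,80),(5,255,255)),"orange":((6,150,90),(18,255,255))}
def blob(img,c,near,rad=25):
    m=cv2.inRange(cv2.cvtColor(img,cv2.COLOR_BGR2HSV),*map(np.array,HSV[c]))
    w=np.zeros_like(m); cv2.circle(w,tuple(int(v) for v in near),rad,255,-1); m&=w
    n,l,s,ce=cv2.connectedComponentsWithStats(m)
    k=1+np.argmax(s[1:,4]); return ce[k],s[k],l==k
E
python3 - <<'E'
from plant import ctrl
from h import *
import pickle
S=ctrl.snapshot("side");T=ctrl.snapshot("top"); pickle.dump((S,T),open("st.pkl","wb"))
X0={"green":(.715,.005,.24),"blue":(.715,-.11,.24),"yellow":(.715,.13,.24),"red":(.62,-.228,.29),"orange":(.43,.255,.17)}
for c,x in X0.items():
    r=[blob(p["pixels"],c,proj(p,x)[0],18) for p in (S,T)]
    print(c,[ (a[0].round(1),a[1].tolist()) for a in r],tri((S,T),[a[0] for a in r]))
def crop(p,x,w,h,s):
    u,v=proj(p,x)[0].astype(int); c=p["pixels"][v-h:v+h,u-w:u+w]; print(u-w,v-h); return cv2.resize(c,None,fx=s,fy=s,interpolation=cv2.INTER_CUBIC)
a=np.hstack([crop(S,(.47,.26,.1),40,35,5),crop(T,(.47,.25,.1),40,35,5)])
b=np.hstack([crop(S,(.68,-.05,.23),40,25,5),crop(T,(.68,-.05,.23),40,25,5)])
cv2.imwrite("pics/c1.png",np.vstack([a,b])[:600])
E
```

```text
green [(array([203.1, 180.3]), [198, 177, 12, 8, 73]), (array([242.3, 142.9]), [239, 139, 8, 9, 54])] (array([0.71311845, 0.00568942, 0.23545093]), np.float64(0.0005169787490135013))
blue [(array([216.2, 159.5]), [211, 156, 11, 9, 72]), (array([272.5, 143.7]), [268, 140, 9, 9, 59])] (array([ 0.7098736 , -0.11364349,  0.23458656]), np.float64(0.00018021619314588378))
yellow [(array([188.6, 204.2]), [183, 200, 13, 9, 86]), (array([211.8, 141.8]), [208, 138, 9, 9, 61])] (array([0.7157653 , 0.12572543, 0.23702522]), np.float64(0.00029662419930050405))
red [(array([256.2, 129.9]), [252, 127, 9, 7, 42]), (array([305.5, 167. ]), [303, 164, 7, 7, 33])] (array([ 0.60209733, -0.23061621,  0.29465694]), np.float64(8.550721400632761e-05))
orange [(array([280.4, 272.3]), [268, 261, 24, 23, 236]), (array([181.6, 218.2]), [177, 210, 10, 15, 90])] (array([0.42063643, 0.2491943 , 0.16049765]), np.float64(0.0004361582252266277))
221 251
144 172
179 147
216 126
```

View pics/c1.png

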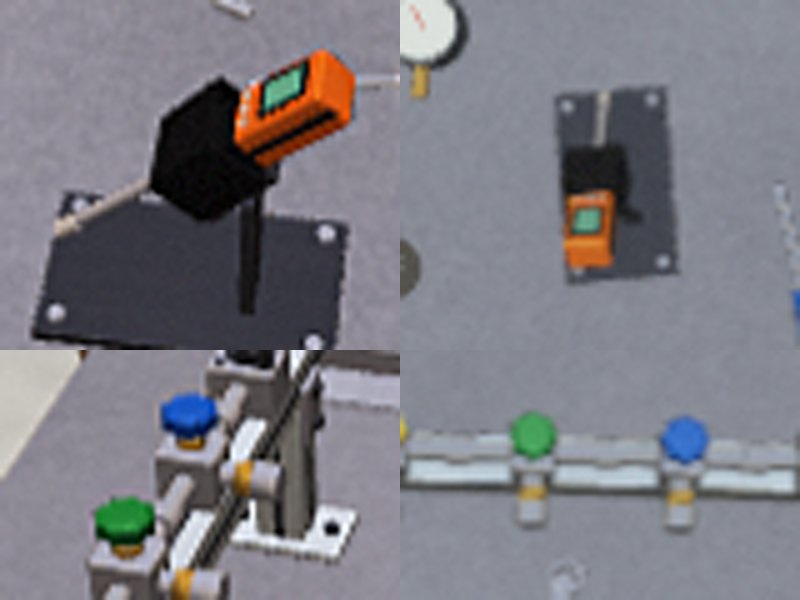

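```bash
cat > fit.py <<'E'
from h import *
import pickle
from scipy.optimize import minimize,least_squares
S,T=pickle.load(open("st.pkl","rb"))
# base
c=np.array([[.085,.05],[.085,-.05],[-.085,-.05],[-.085,.05]])
def basepts(q,h): 
    ca,sa=np.cos(q[2]),np.sin(q[2]); xy=c@np.array([[ca,sa],[-sa,ca]])+q[:2]; return np.c_[xy,np.full(4,h)]
ut=np.array([(175.2,191),(196.8,189.4),(199.6,226.4),(177.6,228.6)]); us=np.array([(233.8,289.4),(290.6,295.8),(227.6,318.6)])
for h in (.006,.010):
    # side image: far(left)=+x ; order +x-y? 
    f=lambda q:np.r_[(proj(T,basepts(q,h))-ut).ravel(),(proj(S,basepts(q,h))[[1,2,0]]-us).ravel()]
    r=least_squares(f,[.48,.24,0],loss="soft_l1"); print("base",h,r.x,np.degrees(r.x[2]),f(r.x).round(1))
q0=r.x
def detR(yaw,pit=50): 
    a=np.radians(pit); Rz=cv2.Rodrigues(np.array([0,0,yaw]))[0]; return Rz@cv2.Rodrigues(np.array([0,a,0]))[0]
box=np.array([[x,y,z] for x in(-.048,.017) for y in(-.018,.018) for z in(-.014,.014)])
K=4
def hullmask(pts,p):
    o=proj(p,[.43,.25,.16])[0].astype(int)-40
    m=np.zeros((80*K,80*K),np.uint8); cv2.fillConvexPoly(m,cv2.convexHull(np.round(((pts-o+.5)*K)*16).astype(np.int32)),1,shift=4); return m
obs=[]
for p in (S,T):
    m=blob(p["pixels"],"orange",proj(p,(.43,.25,.165))[0],18)[2]
    o=proj(p,[.43,.25,.16])[0].astype(int)-40
    mm=m[o[1]:o[1]+80,o[0]:o[0]+80].astype(np.uint8); mm=cv2.resize(mm,None,fx=K,fy=K,interpolation=cv2.INTER_NEAREST)
    pts=cv2.findNonZero(mm); h=np.zeros_like(mm); cv2.fillConvexPoly(h,cv2.convexHull(pts),1); obs.append(h)
def cost(v,full=False):
    X=v[:3]+box@detR(v[3],v[4] if len(v)>4 else 50).T; I=[]
    for p,m in zip((S,T),obs):
        h=hullmask(proj(p,X),p); I.append((h&m).sum()/(h|m).sum())
    return I if full else -sum(I)
best=None
for y0 in (-.05,0,.08):
    r=minimize(cost,[.43,.25,.155,y0],method="Nelder-Mead",options=dict(initial_simplex=np.array([.43,.25,.155,y0])+np.vstack([np.zeros(4),np.diag([.01,.01,.01,.1])]),maxiter=500,xatol=1e-5,fatol=1e-5))
    print("det",r.x.round(4),np.degrees(r.x[3]),cost(r.x,1))
q=q0; ca,sa=np.cos(q[2]),np.sin(q[2]); print("det from base",q[0]-.051*ca,q[1]-.051*sa,.152)
print("cap proj",proj(T,[.6511,.0072,.192]),proj(S,[.6511,.0072,.192]))
E
python3 fit.py
```

```text
base 0.006 [0.47495217 0.2538784  0.10280254] 5.890151857811424 [-1.1  0.3 -0.6 -0.3 -0.3  0.3 -0.7  0.4 -0.  -0.3 -0.  -0.8 -0.1 -1.3]
base 0.01 [0.47443735 0.2549899  0.10791187] 6.1828948896921 [-1.6  0.4 -1.  -0.4 -0.5  0.3 -1.   0.5 -0.1 -0.8  0.1 -1.5 -0.  -1.7]
det [0.4346 0.2516 0.1484 0.0708] 4.056468263718421 [np.float64(0.879617365710081), np.float64(0.8652647975077882)]
det [0.4347 0.2517 0.1491 0.0403] 2.307925587290262 [np.float64(0.8841590032631267), np.float64(0.864307931570762)]
det [0.4349 0.2514 0.1478 0.0954] 5.465164110938617 [np.float64(0.8677048464561199), np.float64(0.8762765121759623)]
det from base 0.42373401373631076 0.24949707450640685 0.152
cap proj [[241.88126465 160.66045692]] [[223.10193777 194.4579196 ]]
```

Call:
{"method": "carry_out", "body": {"increments": [[0,0,0,0,0,60,1],[0,0,0,0,0,120,1],[0,0,-5,40,40,160,1],[0,0,-10,410,416,160,1],[0,0,-10,410,416,160,1],[0,0,-10,410,416,160,1],[0,0,-10,410,416,160,1],[0,0,-10,410,416,160,1],[0,0,-10,410,416,160,1],[0,0,-10,410,416,160,1],[0,0,-10,410,416,160,1],[0,0,-10,410,416,160,1],[0,0,-10,410,416,160,1],[0,0,-10,410,416,160,1],[0,0,-10,410,416,160,1]]}}

```text
clock: 3.68
tool_pos: [0.6002, -0.2323, 0.387]
orientation: [180.0, 0.0, 96.4]
force: [-0.5, -0.2, 0.7]
opening: 0.0003
```

Call:
{"method": "carry_out", "body": {"increments": [[0,0,0,1,0,-40,1],[0,0,0,2,1,-72,1],[0,0,0,-3,1,-87,1],[0,0,0,-9,1,-97,1],[0,0,0,-13,1,-108,1],[0,0,0,-16,1,-118,1],[0,0,0,-18,1,-129,1],[0,0,0,-19,1,-140,1],[0,0,0,-19,1,-150,1],[0,0,0,-18,1,-157,1],[0,0,0,-18,1,-160,1],[0,0,0,-18,1,-160,1]]}}

```text
clock: 5.18
tool_pos: [0.5812, -0.2319, 0.2282]
orientation: [-179.9, 0.1, 96.4]
force: [-6.8, -1.1, 7.6]
opening: 0.0004
```

Call:
{"method": "carry_out", "body": {"increments": [[0,0,0,1,0,-2,1],[0,0,0,1,0,-3,1],[0,0,0,1,0,-3,1]]}}

```text
clock: 5.55
tool_pos: [0.5823, -0.2319, 0.2266]
orientation: [-180.0, 0.1, 96.4]
force: [-9.3, 0.5, 12.9]
opening: 0.0004
```

Run:
```python
from plant import ctrl
from h import *
S=ctrl.snapshot("side")
o=ctrl.get_obs(); print(o["force"],o["tool_pos"],o["clock"])
try:
    r=blob(S["pixels"],"red",proj(S,(.582,-.231,.212))[0],14); print(r[0],r[1])
except Exception as e: print(e)
print(proj(S,[(.5824,-.2306,.212),(.5814,-.2306,.232)]))
u,v=proj(S,(.60,-.23,.24))[0].astype(int)
cv2.imwrite("pics/c2.png",cv2.resize(S["pixels"][v-40:v+30,u-45:u+45],None,fx=7,fy=7,interpolation=cv2.INTER_CUBIC))
```

```text
[-8.57834167  0.96730367 12.76592835] [ 0.58228199 -0.23196646  0.2265598 ] 5.6
[261.48275862 151.72413793] [258 150   8   5  29]
[[261.82564277 151.23660414]
 [262.12228523 146.41134899]]
```

View pics/c2.png

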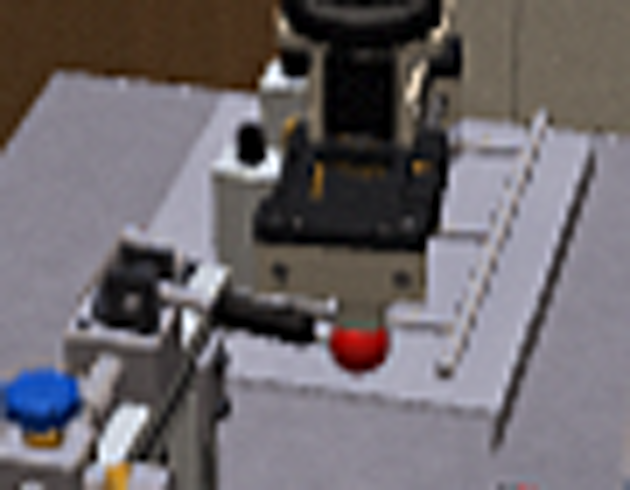

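Call:
{"method": "carry_out", "body": {"increments": [[0,0,0,0,0,-2,1],[0,0,0,0,0,-2,1],[0,0,0,0,0,-2,1],[0,0,0,0,0,-2,1],[0,0,0,0,0,-2,1],[0,0,0,0,0,-2,1],[0,0,0,0,0,-2,1],[0,0,0,0,0,-2,1]]}}

```text
clock: 6.6
tool_pos: [0.5823, -0.2321, 0.2261]
orientation: [179.9, 0.1, 96.4]
force: [-11.6, 2.2, 21.2]
opening: 0.0004
```

Call:
{"method": "carry_out", "body": {"increments": [[0,0,0,-1,0,50,1],[0,0,0,-3,0,110,1],[0,0,0,-10,0,170,1],[0,0,0,-20,0,210,0.5],[0,0,0,-150,480,210,0],[0,0,0,-150,480,210,0],[0,0,0,-150,480,210,0],[0,0,0,-150,480,210,0],[0,0,0,-150,480,210,0],[0,0,0,-150,480,210,0],[0,0,0,-150,480,210,0],[0,0,0,-150,480,210,0],[0,0,0,-150,480,210,0],[0,0,0,-150,480,210,0],[0,0,0,-150,480,210,0]]}}

```text
clock: 8.48
tool_pos: [0.4343, 0.2483, 0.4321]
orientation: [180.0, -0.0, 96.3]
force: [0.3, -0.1, -0.0]
opening: 0.0879
```

```bash
cat > fit2.py <<'E'
from h import *
import pickle
from scipy.optimize import minimize
S,T=pickle.load(open("st.pkl","rb"))
F=6
def R_(yaw,a=50): return cv2.Rodrigues(np.array([0,0,yaw]))[0]@cv2.Rodrigues(np.array([0,np.radians(a),0]))[0]
b=lambda x0,x1,hy,hz:np.array([[x,y,z] for x in(x0,x1) for y in(-hy,hy) for z in(-hz,hz)])
H,PK=b(-.048,.017,.018,.014),b(.017,.065,.0245,.0205)
obs=[]
for p in(S,T):
    o=proj(p,[.44,.25,.14])[0].astype(int)-35
    c=p["pixels"][o[1]:o[1]+70,o[0]:o[0]+70].astype(int); sat=(c[:,:,2]-c[:,:,0])   # R-B
    m=(sat>35)*1
    g=((c[:,:,1]-c[:,:,2])>25)*1
    mm=cv2.morphologyEx(np.uint8(m|g),cv2.MORPH_CLOSE,np.ones((5,5)))
    n,l,s,ce=cv2.connectedComponentsWithStats(mm); k=1+np.argmax(s[1:,4]); mm=np.uint8(l==k)
    obs.append((p,o,cv2.resize(mm.astype(np.float32),None,fx=F,fy=F)>.5)); print(s[k])
def ren(p,o,v):
    out=[]
    for B in(H,PK):
        pts=proj(p,v[:3]+B@R_(v[3]).T); m=np.zeros((70*F,70*F),np.uint8)
        cv2.fillConvexPoly(m,cv2.convexHull(np.round((pts-o+.5)*F*16).astype(np.int32)),1,shift=4); out.append(m>0)
    # pocket rim occludes only where both overlap and the camera looks at the pocket first
    return out[0]&~out[1] if OCC else out[0]
def cost(v,full=0):
    I=[(lambda h:(h&m).sum()/(h|m).sum())(ren(p,o,v)) for p,o,m in obs]; return I if full else -sum(I)
for OCC in(0,1):
  for y0 in(.05,.12):
    s=np.array([.428,.25,.152,y0])
    r=minimize(cost,s,method="Nelder-Mead",options=dict(initial_simplex=s+np.vstack([np.zeros(4),np.diag([.01,.01,.01,.08])]),xatol=1e-5,fatol=1e-5,maxiter=600))
    print(OCC,r.x.round(4),np.degrees(r.x[3]).round(1),np.round(cost(r.x,1),3), "z fixed .152 base:",np.round(cost([.4237,.2495,.152,.103],1),3))
V=[]
for (p,o,m) in obs:
    im=cv2.resize(p["pixels"][o[1]:o[1]+70,o[0]:o[0]+70],None,fx=F,fy=F,interpolation=cv2.INTER_CUBIC)
    for B,c in((H,(0,255,0)),(PK,(255,255,0))):
        q=np.int32((proj(p,r.x[:3]+B@R_(r.x[3]).T)-o+.5)*F)
        for i in range(8):
            for k in(1,2,4):
                if not i&k: cv2.line(im,tuple(map(int,q[i])),tuple(map(int,q[i|k])),c,1)
    V.append(im[:, 15:410])
cv2.imwrite("pics/fit.png",np.hstack(V))
E
python3 fit2.py
```

```text
[ 31  20  24  24 382]
[ 30  32  10  16 152]
0 [0.4336 0.2503 0.1497 0.1165] 6.7 [0.883 0.913] z fixed .152 base: [0.637 0.678]
0 [0.4338 0.2505 0.1495 0.1255] 7.2 [0.879 0.917] z fixed .152 base: [0.637 0.678]
1 [0.4365 0.2514 0.1451 0.1436] 8.2 [0.703 0.499] z fixed .152 base: [0.417 0.307]
1 [0.4365 0.2533 0.1464 0.1928] 11.0 [0.711 0.492] z fixed .152 base: [0.417 0.307]
```

View pics/fit.png

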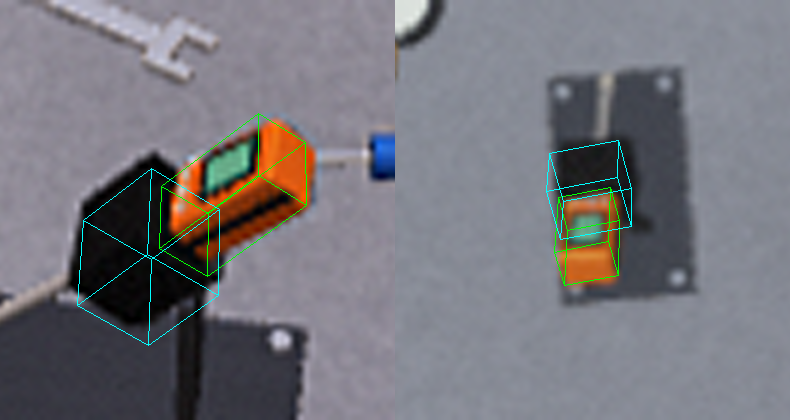

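Call:
{"method": "carry_out", "body": {"increments": [[-1,9.5,0,10,2,-60,0],[-2,19,0,22,5,-120,0],[-2.7,24.8,0,22,5,-170,0],[-2.7,24.8,0,22,5,-195,0],[-2.7,24.8,0,22,5,-195,0],[-2.7,24.8,0,12,4,-217,0],[-2.7,24.8,0,2,2,-240,0],[-2.7,24.8,0,-8,1,-262,0],[-2.7,24.8,0,-15,0,-275,0],[-2.7,24.8,0,-15,0,-275,0]]}}

```text
clock: 9.72
tool_pos: [0.4189, 0.2494, 0.1575]
orientation: [-155.1, -0.1, 96.4]
force: [-0.9, -0.3, 0.4]
opening: 0.0879
```

Run:
```python
from plant import ctrl
from h import *
S=ctrl.snapshot("side");T=ctrl.snapshot("top")
r=blob(S["pixels"],"red",proj(S,(.602,-.2306,.294))[0],14); print("lever knob px",r[0])
V=[]
for p in(S,T):
    o=proj(p,[.42,.25,.16])[0].astype(int)-[32,40]
    V.append(cv2.resize(p["pixels"][o[1]:o[1]+80,o[0]:o[0]+64],None,fx=6,fy=6,interpolation=cv2.INTER_CUBIC))
cv2.imwrite("pics/g.png",np.hstack(V))
o=ctrl.get_obs(); print(o["force"],o["tool_pos"],o["orientation"],o["clock"])
```

```text
lever knob px [256.27272727 130.04545455]
[-0.17758946 -0.18362368 -0.05024902] [0.41981404 0.24988672 0.15793773] [-1.55180356e+02 -1.45645570e-01  9.64250403e+01] 9.825
```

View pics/g.png

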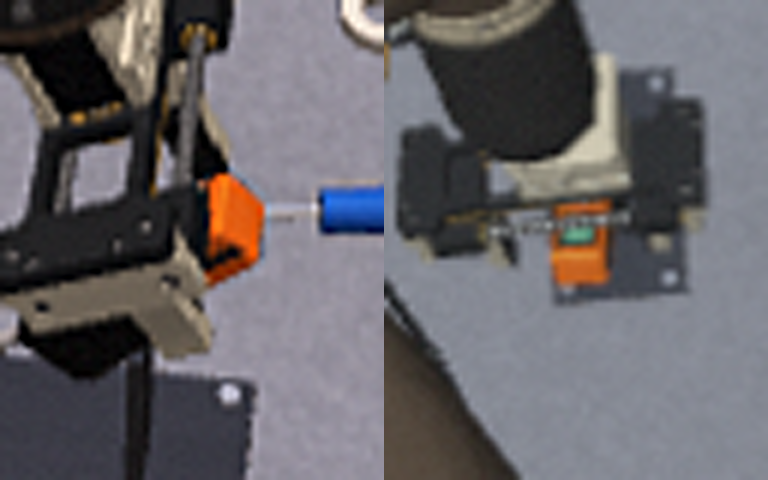

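Call:
{"method": "carry_out", "body": {"increments": [[0,0,0,-3,0,-6,0],[0,0,0,-5,-1,-11,0],[0,0,0,-5,-1,-11,0],[0,0,0,-5,-1,-11,1],[0,0,0,-5,-1,-11,1],[0,0,0,-5,-1,-11,1],[0,0,0,-5,-1,-11,1],[0,0,0,-5,-1,-11,1],[0,0,0,-5,-1,-11,1]]}}

```text
clock: 10.95
tool_pos: [0.4139, 0.2486, 0.1456]
orientation: [-155.1, -0.1, 96.4]
force: [0.4, -0.3, 0.6]
opening: 0.036
```

Call:
{"method": "carry_out", "body": {"increments": [[0,0,0,-6,-1,8,1],[0,0,0,-13,-1,15,1],[0,0,0,-19,-2,23,1],[0,0,0,-26,-3,31,1],[0,0,0,-32,-4,38,1],[0,0,0,-38,-4,46,1]]}}

```text
clock: 11.7
tool_pos: [0.3754, 0.2445, 0.1921]
orientation: [-155.1, -0.1, 96.4]
force: [-0.2, 0.4, -2.7]
opening: 0.0358
```

Call:
{"method": "carry_out", "body": {"increments": [[0,0,0,-13,-1,15,1],[0,0,0,-26,-3,31,1],[0,0,0,-38,-4,46,1],[0,0,0,-51,-6,61,1],[0,0,0,-64,-7,77,1],[0,0,0,-72,-8,90,1],[0,0,0,-72,-8,130,1],[0,0,0,-72,-8,170,1],[0,0,0,-72,-8,170,1]]}}

```text
clock: 12.82
tool_pos: [0.3048, 0.2371, 0.3647]
orientation: [-155.4, -0.3, 96.4]
force: [0.6, 0.5, -2.7]
opening: 0.0357
```

Run:
```python
from scipy.spatial.transform import Rotation as Ro
import numpy as np
from plant import ctrl
o=ctrl.get_obs();print(o["tool_pos"],o["orientation"])
C=Ro.from_euler("xyz",[-155.1,-.1,96.4],degrees=True)
D0=Ro.from_euler("zy",[0,0],degrees=True)
G=Ro.from_euler("ZYX",[-1.41,-25,0],degrees=True)*Ro.from_euler("ZX",[90,180],degrees=True)
print((G*C.inv()).as_rotvec(degrees=True), G.as_euler("xyz",degrees=True))
```

```text
[0.30483408 0.23714588 0.36472984] [-155.36393256   -0.29104309   96.42346256]
[  2.080292   -49.89380446  -7.35323198] [155.     0.    88.59]
```

Call:
{"method": "carry_out", "body": {"increments": [[0.4,-10,-1.5,10,-10,0,1],[0.8,-20,-3,25,-40,0,1],[1.2,-30,-4.5,50,-90,-10,1],[1.7,-40,-6,80,-140,-30,1],[2.1,-49.9,-7.35,100,-190,-50,1],[2.1,-49.9,-7.35,112,-224,-65,1],[2.1,-49.9,-7.35,112,-224,-65,1],[2.1,-49.9,-7.35,112,-224,-65,1]]}}

```text
clock: 13.82
tool_pos: [0.416, 0.0125, 0.2969]
orientation: [155.0, -0.0, 88.5]
force: [-0.1, 0.4, -2.2]
opening: 0.0356
```

Run:
```python
from plant import ctrl
from h import *
import pickle
S=ctrl.snapshot("side");T=ctrl.snapshot("top"); pickle.dump((S,T),open("st2.pkl","wb"))
o=ctrl.get_obs(); print(o["force"],o["tool_pos"],o["orientation"],o["opening"])
V=[]
for p in(S,T):
    c=proj(p,[.54,.01,.3])[0].astype(int)-[32,40]
    print(c,proj(p,np.array(o["tool_pos"])+[.1743,-.0043,.0178]))
    V.append(cv2.resize(p["pixels"][c[1]:c[1]+80,c[0]:c[0]+64],None,fx=6,fy=6,interpolation=cv2.INTER_CUBIC))
cv2.imwrite("pics/n.png",np.hstack(V))
```

```text
[ 0.26177266 -0.11241122 -2.37205472] [0.41627681 0.01372707 0.29702194] [ 1.55042137e+02 -1.65654523e-02  8.86551732e+01] 0.0359328223292201
[225 131] [[240.50896237 165.10694784]]
[209 142] [[241.33996819 168.66965161]]
```

View pics/n.png

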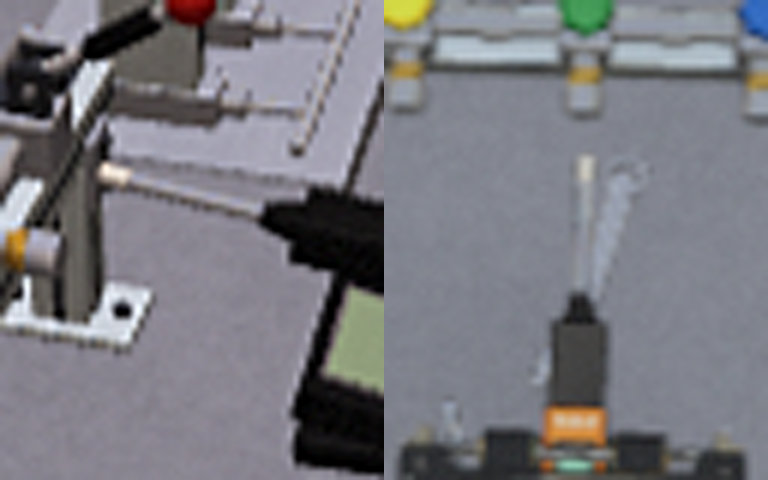

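Run:
```python
from h import *
import pickle
S,T=pickle.load(open("st2.pkl","rb"))
s=lambda a:np.array([225,131])+(np.array(a)+.5)/6-.5
t=lambda a:np.array([209,142])+(np.array(a)-[384,0]+.5)/6-.5
X,e=tri((S,T),[s((102,172)),t((585,157))]); print("tip",X,e)
n=[]
for p,f,a,b in((S,s,(102,172),(255,211)),(T,t,(585,157),(579,290))):
    n.append(np.cross(ray(p,f(a))[1],ray(p,f(b))[1]))
d=np.cross(*n); d/=np.linalg.norm(d); d*=np.sign(d[0]); print("dir",d,"pitch up",np.degrees(np.arcsin(d[2])),"yaw",np.degrees(np.arctan2(d[1],d[0])))
# finer: bright nozzle pixels
for p,nm in((S,"S"),(T,"T")):
    u,v=proj(p,X)[0]; print(nm,u,v)
cS,cT=s((265,212)),t((580,297)); print("cone end",tri((S,T),[cS,cT]))
```

```text
tip [0.58861041 0.00662821 0.33415807] 0.0010386255736967091
dir [ 0.99317623 -0.0434707   0.10821863] pitch up 6.212637437737595 yaw -2.506200889232025
S 241.23367383257093 159.16525091192972
T 242.11977847440366 168.03574746608166
cone end (array([0.50602829, 0.00967741, 0.32567133]), np.float64(0.00034771949056784147))
```

Call:
{"method": "carry_out", "body": {"increments": [[0.1,4,0,0,0,-30,1],[0.15,6.2,0,0,0,-70,1],[0.15,6.2,0,10,0,-100,1],[0.15,6.2,0,20,0,-118,1],[0.15,6.2,0,30,0,-123,1],[0.15,6.2,0,30,0,-123,1],[0.15,6.2,0,30,0,-123,1]]}}

```text
clock: 14.8
tool_pos: [0.4462, 0.0131, 0.1743]
orientation: [161.2, -0.0, 88.6]
force: [-0.4, -0.5, -1.8]
opening: 0.0357
```

```bash
cat > n.py <<'E'
from plant import ctrl
from h import *
import pickle,sys
S=ctrl.snapshot("side");T=ctrl.snapshot("top"); pickle.dump((S,T),open("st3.pkl","wb"))
o=ctrl.get_obs(); print(o["force"],o["tool_pos"],o["orientation"],o["opening"],o["clock"])
V=[]
for p in(S,T):
    c=proj(p,[.62,.01,.192])[0].astype(int)-[28,33]
    print(c.tolist(),"cap",proj(p,[.6511,.0072,.192]),"tip exp",proj(p,np.array(o["tool_pos"])+[.1748,-.0055,.018]))
    V.append(cv2.resize(p["pixels"][c[1]:c[1]+66,c[0]:c[0]+44],None,fx=9,fy=9,interpolation=cv2.INTER_CUBIC))
cv2.imwrite(sys.argv[1],np.hstack(V))
E
python3 n.py pics/n2.png
```

```text
[ 0.70197519  0.38618566 -2.03271801] [0.44608041 0.01297826 0.17437145] [ 1.61170289e+02 -5.06135866e-02  8.86272483e+01] 0.03631474669654939 14.9
[204, 163] cap [[223.10193777 194.4579196 ]] tip exp [[232.37753538 195.82281713]]
[213, 135] cap [[241.88126465 160.66045692]] tip exp [[241.80340291 167.94872125]]
```

View pics/n2.png

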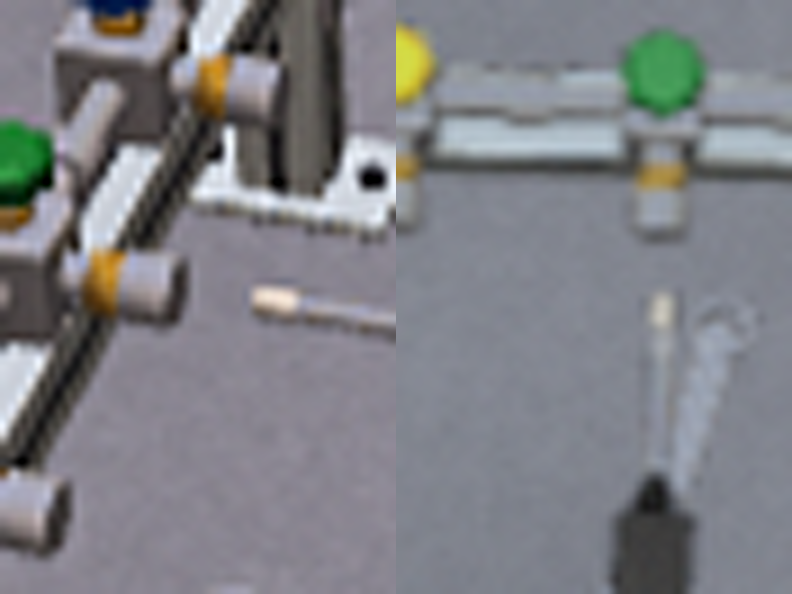

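```bash
cat > m.py <<'E'
from h import *
import pickle
S,T=pickle.load(open("st3.pkl","rb"))
s=lambda a:np.array([204,163])+(np.array(a)+.5)/9-.5
t=lambda a:np.array([213,135])+(np.array(a)-[396,0]+.5)/9-.5
for nm,a,b in (("tip",(254,299),(662,293)),("cap",(172,289),(659,233)),("tube",(390,319),(655,462))):
    if nm!="tube": print(nm,tri((S,T),[s(a),t(b)]))
n=[np.cross(ray(p,f(a))[1],ray(p,f(b))[1]) for p,f,a,b in((S,s,(254,299),(394,320)),(T,t,(662,293),(656,465)))]
d=np.cross(*n); d/=np.linalg.norm(d)*np.sign(d[0]); print("pitch",np.degrees(np.arcsin(d[2])),"yaw",np.degrees(np.arctan2(d[1],d[0])))
# subpixel nozzle centreline in each picture: dark/bright ridge vs. expected
for yw in(-1.41,-2.5):
  tip=np.array([.6205,.0072,.192]); pt=[tip-k*np.array([np.cos(np.radians(yw)),np.sin(np.radians(yw)),0]) for k in(0,.04,.08)]
  print(yw,proj(T,pt).round(2).tolist(),proj(S,pt).round(2).tolist())
print(t((662,293)),t((656,465)),s((254,299)),s((394,320)))
E
python3 m.py
```

```text
tip (array([0.62393693, 0.00615344, 0.19113566]), np.float64(0.0006684143052549117))
cap (array([0.65230525, 0.00763464, 0.19124356]), np.float64(0.0001201884452748471))
pitch -1.6528420798071066 yaw -1.8839958307937992
-1.41 [[241.87, 168.06], [241.61, 177.81], [241.36, 187.66]] [[232.52, 195.88], [244.88, 197.95], [257.38, 200.04]]
-2.5 [[241.87, 168.06], [241.43, 177.81], [240.97, 187.64]] [[232.52, 195.88], [244.81, 198.1], [257.25, 200.35]]
[242.11111111 167.11111111] [241.44444444 186.22222222] [231.77777778 195.77777778] [247.33333333 198.11111111]
```

Call:
{"method": "carry_out", "body": {"increments": [[0,0,0,5,0.5,0,1],[0,0,0,10,0.5,0,1],[0,0,0,15,0.5,0,1],[0,0,0,18,0.5,0,1],[0,0,0,18.5,0.5,0,1],[0,0,0,18.5,0.5,0,1],[0,0,0,18.5,0.5,0,1],[0,0,0,18.5,0.5,0,1]]}}

```text
clock: 15.9
tool_pos: [0.4643, 0.0131, 0.1736]
orientation: [161.2, -0.0, 88.6]
force: [-0.0, 0.3, -2.8]
opening: 0.0359
```

```bash
python3 n.py pics/n3.png
```

```text
[ 0.202101   -0.42449988 -1.03039946] [0.46440276 0.01314368 0.17363658] [ 1.61231532e+02 -7.43329668e-03  8.86090557e+01] 0.03553852535142863 16.0
[204, 163] cap [[223.10193777 194.4579196 ]] tip exp [[226.72061379 195.18659248]]
[213, 135] cap [[241.88126465 160.66045692]] tip exp [[241.76753563 163.55227136]]
```

View pics/n3.png

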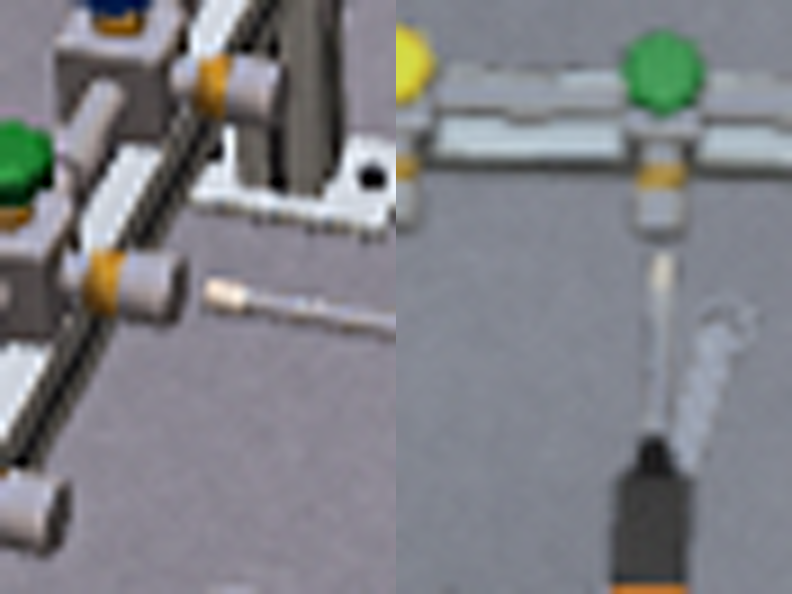

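Run:
```python
from plant import ctrl
o=ctrl.get_obs(); print(o["force"],o["opening"],abs(o["qvel"]).max(),o["clock"]); print(ctrl.close_job())
```

```text
[ 0.202101   -0.42449988 -1.03039946] 0.03553852535142863 0.12370274284146354 16.0
the job is handed in; nothing more can be done
None
```

The manifold is charged and the detector is held level at the green outlet's cap. I handed the job in at 16 s with no verdict reported.

- **Lever:** I pressed the knob down to its stop, where the force rose to 21 N with almost no further travel. I held it there just over a second and released it. A later picture put the knob back at its rest position, within a fraction of a pixel.
- **Detector:** I gripped it across the handle and drew it back along its axis with only small forces. It first came out about 6° nose-up in the grip, so I turned the tool to level it.
- **Last checks:**
  - The white tip is about 10 mm off the green cap; readings from the two pictures ranged from about 8 to 12 mm.
  - It is centred on the cap to within about 1–2 mm and level to within about 1–2°. The yaw reads about 0.5–1° off the cap's axis, which is within measuring noise.
  - There is no sign of contact in the force reading, the arm is still, and the grip is steady at 36 mm.

One check disagreed: the holster base corners put the stored detector about 10 mm nearer the robot than its outline did. I used the outline, and the clean grasp and later tip measurements agreed with it. I did not re-check the loose items one by one, but the arm stayed well above them.

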